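# Hang the spreader on the utensil carousel

## Robot

A 7-joint arm with a two-finger parallel gripper is mounted at the origin on the work surface. World frame = base frame: x ahead of the robot, y to its left, z up, the work surface at z = 0. Lengths are in mm, angles in rad, forces in N, time in s.
With the tool pointing down it reaches from about 425 to 800 mm from the base axis. Payload 8.3 kg.
Tool frame: the origin (TCP) lies midway between the tips of the shut fingers; the grasp point (between the pads) lies 19 mm behind it (bot.pinch_z is the distance from the TCP to the grasp point, in mm); z points along the fingers, y is the line along which they close (so a half turn about z gives the same grasp; the last joint's range is limited). The gripper opens to 85 mm and grips with 20 to 120 N. Pads are 22 mm wide; open, the fingers measure 114 mm over their backs; the gripper's body (76 mm by 85 mm) begins 54 mm behind the grasp point. The pads swing forward as they close: fully open they stand 13 mm farther back than shut.
Start: joints at [1.281, 0.383, 0.016, 1.37, -0.006, 1.388, -0.046], TCP at [140.577, -608.967, 231.279] pointing down, gripper open.
Joint ranges: [-2.95, 2.95], [-0.25, 2.06], [-1.52, 1.56], [0.18, 2.33], [-1.44, 4.58], [0.02, 2.06], [-3.01, 3.01]. Speed limits (rad/s): [2.39, 2.39, 3.01, 3.01, 3.14, 3.14, 3.14].

## Interface

Orientations are given as a unit quaternion [x, y, z, w].
In Python, from rig import bot gives the robot as it stands.
- The arm moves only by the tool arm_command, never from a script. Its argument "plan" is a list of rows, each an object of numbers: "tx", "ty", "tz": the shift along the tool's x, y, z in cm; "yaw": the turn about the tool's z in rad. A call has 1 to 12 rows; each row shifts and turns the commanded pose from where the row before left it, along the tool's axes as they then stand; what a row does not reach is not made up. A row lasts 1/10 s, in which the tool goes at most 50 mm and 8.59 degrees, less where a joint would pass 70% of its speed; a pose out of reach is approached as far as the arm can. A call with a gripper value outside its range is refused whole. "jaw" is the closure, from 0 (fully open) to 1 (shut), set as the call begins (left out, the last holds). The fingers move at their own pace and stop on an object; "force" is the grip in N (left out, the last holds). Time passes only in rows, so rows that do not move let the fingers close. It gives the time, the measured TCP pose, the force, the opening and the grip force at its end, in the units of the state.
- bot.observe(): the state, without advancing time (a new reading comes with each control period).
- bot.camera(name): name is "scene" or "top" or "wrist"; returns the picture (420x560x3 uint8, blue, green, red); there is no depth.
- bot.camera_info(name): a dict with "mtx" (3x3 intrinsics, pixels), "k1" (the pictures are not rectified: a ray, as slopes to the right and down, at radius r is drawn at 1 + k1 r^2 times it, then the intrinsics apply), "world_to_cam" (4x4, takes a point from world to camera coordinates). Camera axes: x right, y down, z forward; pixel columns grow to the right and rows downward; lengths in mm; the calibration is good to about 2 mm. A picture is of the moment at which its call begins: read the wrist's pose just before it. camera_info takes no time and is no camera call; for the wrist camera it gives the pose at the moment of the call.
- bot.hand_in(): hands the job in; it is judged then, once.
Trained networks look in the newest picture that a camera, given by its name, has taken for a name from the list of things; names that differ only in an ending like _2 or _b are one class to them, and where a whole thing is asked for, a point or a joint stands for the part that bears it (a point fixed in the world has none). Each returns a list of dicts, best first, with "conf" (0 to 1); they miss things now and then, are a little off and sometimes report something else, mostly with a low value. They report only what shows in the picture. A call takes as long as a camera call.
- bot.boxes_of(camera, name): "bbox" ([left, top, width, height] in pixels, round what is visible of it).
The state is a dict: "t": time; "joints": joint angles; "joint_vel": joint speeds; "joint_torque": joint torques, N m; "tcp_pos": TCP position; "ee_rot": TCP orientation; "force": force on the tool from outside, world axes, zero at the start; "ft_torque": the same for the moment, N m; "grip_width": finger opening in mm; "finger_force": force on a finger pad.
Only numpy, scipy, OpenCV 4.12 (cv2) and the standard library are available. Lean on these libraries where they do the work, as an engineer would, in place of code of your own. Each camera call takes 0.05 s, during which the arm holds its last target. There are 200 camera calls.

## Task

Turn the utensil carousel until one of its two empty hooks points to the front, over the yellow mark on its foot, and then take the red-handled spreader out of the slotted holder and hang it by its eye on that hook, slid well on past the tip and left hanging free. The hooks are bent out of true with use, so feel for the tip and slide the eye on lightly, never forcing it; leave the other tools on the carousel, the white spreader and everything else on the counter as they are.

Things in the scene. Friction and masses are not known exactly. Their poses are not given: they have to be found in the camera images.
- stand: Utensil carousel, fixed to the counter: round dark steel foot 170 mm across, post, and on top a turning head with six wire hooks at 60 degrees. Origin: centre of the underside of the foot, on the axis of turning (z up). Its -x axis points to the carousel's front, where a yellow mark lies on the foot. The head's hub (44 mm across) is centred 205 mm above the counter.
- head (a joint): Angle of the turning head (rad, counter-clockwise seen from above positive, free for two turns either way). It stays where it is left; bearing friction about 0.1 N m. At 0 the ladle's hook points to the front, at -1.047 hook a does, at +1.047 hook b does.
- knob (a point): Centre of the black round fluted knob on top of the head, on the axis, 40 mm across and 32 mm tall (this point is 16 mm below its top, 255 mm above the counter). To be gripped from above and turned. The nearest things below it are the hooks, 45 mm or more lower near the axis.
- front (a point): Fixed point straight above the yellow mark, 115 mm from the axis and 239 mm up: where the tip of a straight hook would be when it points to the front.
- hook_a (a point): Where the tip of empty hook a would be if its wire were straight: 115 mm from the axis, 239 mm up; turns with the head. The wire (6 mm thick, red tip) rises outwards from its collar. It is bent up or down (not sideways) at the collar by 0.05 to 0.13 rad, so the real tip is 5 to 13 mm above or below this point; the bend is not measured. Under 15 N at the tip it bends no further.
- hook_b (a point): The same for empty hook b, which is the other empty hook, 120 degrees round from hook a; it is bent by its own amount.
- collar_a (a point): Brass collar of hook a on the hub. Origin where the wire leaves the head, 22 mm from the axis, 205 mm up; its -x axis points outwards along the hook seen from above, z up. A straight wire runs from here 93 mm outwards and 34 mm upwards.
- collar_b (a point): Brass collar of hook b, the same.
- red_spreader: Red-handled sandwich spreader, 0.1 kg, 198 mm long, blade down in a slot of the holder. Origin: lower end of the blade; z up to the eye, x through the thickness, y along the width. Blade 30 mm wide, z = 0 to 85; handle 24 mm wide (y), 14 mm thick, z = 85 to 170, to be gripped across y just below the eye; eye plate 22 mm wide, 4 mm thick, z = 170 to 198. May be hung either way round.
- eye (a point): Centre of the slot that runs right through the red spreader's eye plate along x, on the tool's z axis at z = 185 mm. The slot is 12 mm wide (y) and 14 mm tall (z), with 8 mm of plate below it and 6 mm above.
- white_spreader: The same tool with a white handle, in the holder's other slot; stays there.
- holder: Slotted utensil holder, fixed: steel box 140 x 76 mm, 100 mm tall, white top with two slots 64 mm apart along its x axis (at x = -32 and +32 mm), each 36 mm long (y) and 6.5 mm wide. The blades hang 85 mm deep in the slots, the handles rest on the top. Origin: centre of its underside.
- ladle: Small steel ladle with black handle, hanging on the hook between the empty hooks. Origin: on its hook, 89 mm from the axis; the tools hang about 190 mm down from there and swing freely.
- turner: Slotted turner with black handle, hanging on the hook beside empty hook a. Origin on its hook.
- spoon: Spoon with blue handle, hanging on the hook across from the ladle. Origin on its hook.
- green_spreader: Spreader with green handle, hanging on the hook beside empty hook b. Origin on its hook.
- ketchup: Red squeeze bottle, 56 mm across, 180 mm tall. Origin: centre of its underside.
- mayo: White squeeze bottle, 56 mm across, 180 mm tall. Origin: centre of its underside.
- shaker: Amber glass seasoning jar, black cap, 52 mm across, 105 mm tall. Origin: centre of its underside.

How it is judged:
By the outcome, as a careful person would: the job done as asked, in the order asked, and still so for the second after the job is handed in, with the robot touching nothing.
It also fails if it takes over 67 s, if anything falls off the work surface, if the arm or the gripper's body presses on something with over 40 N, if the wrist force passes 120 N, or if a joint passes its speed limit or range.

## Working session

There is one attempt and no reset: what is moved stays moved. The work goes in short steps, Python scripts to look and compute and a tool call to move; the robot and the scene stay as the last step left them, time stands still between calls to the robot, and variables do not carry over. Pictures are saved under pics/ and viewed, at most 10 in all, crops included, and the job is handed in when it is done.

Besides the shell and the picture viewer there is one more tool, called after "Emit:" by a JSON object that holds its "api" and its "payload". arm_command: Moves the arm, as the interface text tells. Its arguments: {"type":"object","properties":{"plan":{"type":"array"},"jaw":{"type":"number"},"force":{"type":"number"}},"required":["plan"]}

```bash
ls; mkdir -p pics; python3 - <<'E'
from rig import bot
import cv2,numpy as np
s=bot.observe();print(s)
for c in("scene","top"):
    im=bot.camera(c);cv2.imwrite(f"pics/{c}0.png",im)
    i=bot.camera_info(c);print(c,np.round(i["mtx"],1).tolist(),i["k1"],np.round(i["world_to_cam"],3).tolist())
    for n in("stand","knob","red_spreader","white_spreader","holder","hook_a","collar_a","ladle","turner","spoon","green_spreader","eye","ketchup","mayo","shaker"):
        print(c,n,[(np.round(b["bbox"]).tolist(),round(b["conf"],2)) for b in bot.boxes_of(c,n)[:3]])
E
```

```text
pics
{'t': 0.0, 'joints': array([ 1.2810978 ,  0.38424152,  0.01635321,  1.37115624, -0.00632091,
        1.38818196, -0.0465021 ]), 'joint_vel': array([ 1.85978663e-03, -7.98272509e-05,  1.58575976e-03, -3.09019750e-04,
       -2.08876393e-05, -4.07984211e-04,  1.30776900e-03]), 'joint_torque': array([ 1.89343550e-04, -6.27598715e+01,  8.44509322e-01, -3.71832347e+01,
        1.66981848e-02,  1.41943854e-02, -2.06339172e-05]), 'tcp_pos': array([ 140.47919643, -608.49696608,  230.27564379]), 'ee_rot': array([ 9.93572363e-01,  1.13194610e-01, -1.12929909e-04, -9.62848749e-04]), 'force': array([-0.1099284 , -1.11401154,  0.49540417]), 'ft_torque': array([-0.02387201, -0.02516029,  0.0384139 ]), 'finger_force': 0.0, 'grip_width': 85.23046052707184}
scene [[533.3, 0.0, 283.3], [0.0, 533.3, 205.3], [0.0, 0.0, 1.0]] 0.013109132335106511 [[0.765, 0.644, -0.004, -438.886], [0.446, -0.534, -0.718, -157.246], [-0.465, 0.548, -0.696, 1814.784], [0.0, 0.0, 0.0, 1.0]]
scene stand [([284.0, 140.0, 79.0, 107.0], 0.87), ([287.0, 146.0, 77.0, 91.0], 0.63)]
scene knob [([287.0, 141.0, 77.0, 98.0], 0.6
[... 1203 characters left out ...]
.0], 0.74)]
top knob [([194.0, 166.0, 65.0, 83.0], 0.58)]
top red_spreader [([362.0, 229.0, 19.0, 12.0], 0.48)]
top white_spreader [([220.0, 164.0, 15.0, 19.0], 0.2)]
top holder [([344.0, 220.0, 37.0, 53.0], 0.66)]
top hook_a [([192.0, 160.0, 65.0, 91.0], 0.78)]
top collar_a [([197.0, 158.0, 55.0, 91.0], 0.72)]
top ladle [([224.0, 229.0, 21.0, 20.0], 0.65), ([365.0, 228.0, 15.0, 8.0], 0.59)]
top turner []
top spoon [([194.0, 184.0, 15.0, 18.0], 0.63)]
top green_spreader []
top eye [([189.0, 160.0, 71.0, 90.0], 0.5)]
top ketchup [([287.0, 173.0, 19.0, 23.0], 0.61), ([396.0, 205.0, 25.0, 26.0], 0.55)]
top mayo [([392.0, 206.0, 29.0, 22.0], 0.82)]
top shaker [([125.0, 215.0, 18.0, 20.0], 0.86)]
```

```bash
python3 - <<'E'
import cv2,numpy as np
a=cv2.imread("pics/top0.png")[140:290,110:430]
b=cv2.imread("pics/scene0.png")[120:360,140:400]
a=cv2.resize(a,None,fx=2.5,fy=2.5,interpolation=3)
b=cv2.resize(b,None,fx=2.5,fy=2.5,interpolation=3)
cv2.imwrite("pics/t1.png",a);cv2.imwrite("pics/s1.png",b)
E
```

```text
(no output)
```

View pics/t1.png

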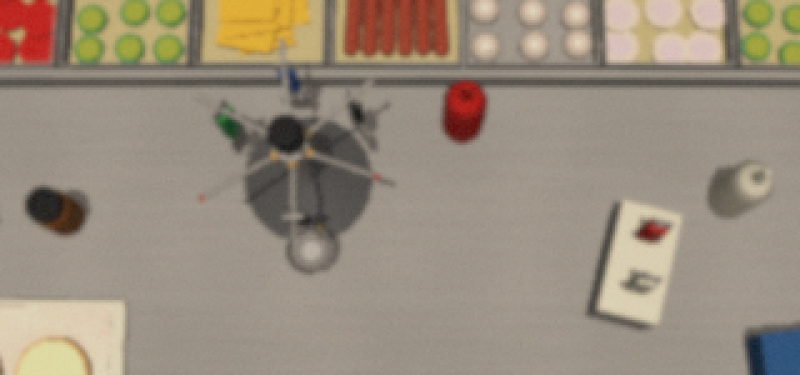

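View pics/s1.png

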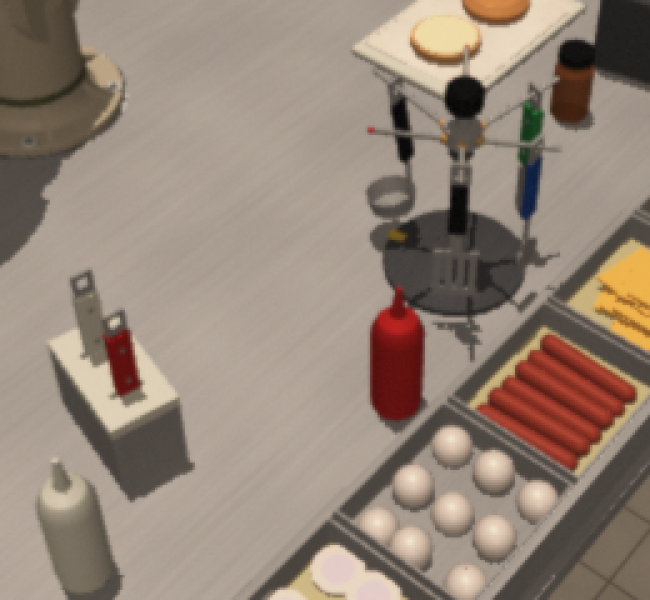

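Top crop: knob at full pixel (225,193), hook tips at (261,211) and (190,219), holder with the red spreader at the far end. Scene crop: knob (326,159), yellow mark (299,214), red eye (186,248), white eye (173,233).

```bash
cat > h.py <<'E'
import cv2,numpy as np
from rig import bot
def ray(c,uv,info=None):
    i=info or bot.camera_info(c);K=np.array(i["mtx"]);T=np.array(i["world_to_cam"])
    d=(np.array(uv,float)-K[:2,2])/[K[0,0],K[1,1]]
    u=d.copy()
    for _ in range(20): u=d/(1+i["k1"]*(u@u))
    R=T[:3,:3];o=-R.T@T[:3,3];v=R.T@np.r_[u,1];return o,v/np.linalg.norm(v)
def atz(c,uv,z,info=None):
    o,v=ray(c,uv,info);return o+v*(z-o[2])/v[2]
def tri(rs):
    A=sum(np.eye(3)-np.outer(v,v) for o,v in rs);b=sum((np.eye(3)-np.outer(v,v))@o for o,v in rs)
    p=np.linalg.solve(A,b);return p,[np.linalg.norm(np.cross(p-o,v)) for o,v in rs]
def proj(c,p,info=None):
    i=info or bot.camera_info(c);K=np.array(i["mtx"]);q=np.array(i["world_to_cam"])@np.r_[p,1];u=q[:2]/q[2]
    u=u*(1+i["k1"]*(u@u));return K[:2,:2]@u+K[:2,2]
E
python3 - <<'E'
from h import *
t=lambda x,y:(110+(x+.5)/2.5-.5,140+(y+.5)/2.5-.5)
s=lambda x,y:(140+(x+.5)/2.5-.5,120+(y+.5)/2.5-.5)
r=lambda p:np.round(p,1)
def T(a,b): 
    p,e=tri([ray("top",t(*a)),ray("scene",s(*b))]);return r(p),r(e)
print("knob",T((287,133),(464,98)))
print("foot top z5",r(atz("top",t(308,180),5)),"scene",r(atz("scene",s(455,260),5)))
print("mark",r(atz("scene",s(397,236),6)))
print("tip1",T((377,178),(371,130)),"z239",r(atz("top",t(377,178),239)))
print("tip2",r(atz("top",t(201,198),239)))
print("redeye",T((655,226),(116,322)), r(atz("scene",s(116,322),185+15)))
print("white",r(atz("scene",s(82,284),200)))
for n,c in dict(a=(622,203),b=(683,215),c=(655,326),d=(595,312)).items():print(n,r(atz("top",t(*c),100)))
for n,c in dict(a=(50,345),b=(112,435),c=(180,398)).items():print(n,r(atz("scene",s(*c),100)))
print(r(bot.camera_info("wrist")["world_to_cam"]))
E
```

```text
knob (array([623.5, 114.5, 253.6]), array([0.4, 0.4]))
foot top z5 [620.2 114.9   5. ] scene [624.2 117.4   5. ]
mark [546.5 103.8   6. ]
tip1 (array([575.3,  15.6, 247.1]), array([2.3, 2.3])) z239 [575.4  14.3 239. ]
tip2 [552.3 210.3 239. ]
redeye (array([ 528.9, -304.1,  192.3]), array([0.1, 0.1])) [ 534.7 -308.1  200. ]
white [ 473. -296.  200.]
a [ 572.5 -283.8  100. ]
b [ 557.5 -359.5  100. ]
c [ 420.8 -319.4  100. ]
d [ 438.  -246.4  100. ]
a [ 430.6 -321.4  100. ]
b [ 564.  -357.5  100. ]
c [ 582.1 -283.9  100. ]
[[ 2.000e-01 -1.000e+00  0.000e+00 -6.251e+02]
 [-9.000e-01 -2.000e-01  3.000e-01 -4.060e+01]
 [-3.000e-01 -1.000e-01 -9.000e-01  3.797e+02]
 [ 0.000e+00  0.000e+00  0.000e+00  1.000e+00]]
```

Emit:
{"api": "arm_command", "payload": {"plan": [{"tx": 3.9, "ty": -2.25, "tz": -1.2}, {"tx": 3.9, "ty": -2.25, "tz": -1.2}, {"tx": 3.9, "ty": -2.25, "tz": -1.2}, {"tx": 3.9, "ty": -2.25, "tz": -1.2}, {"tx": 3.9, "ty": -2.25, "tz": -1.2}, {"tx": 3.9, "ty": -2.25, "tz": -1.2}, {"tx": 3.9, "ty": -2.25, "tz": -1.2}, {"tx": 3.9, "ty": -2.25, "tz": -1.2}, {"tx": 3.9, "ty": -2.25, "tz": -1.2}, {"tx": 3.9, "ty": -2.25, "tz": -1.2}, {"tx": 0}, {"tx": 0}], "jaw": 0, "force": 40}}

```text
invalid input at $.plan[0]: expected keys tx, ty, tz, yaw
```

```bash
cat >> h.py <<'E'
def look(name,cls=()):
    s=bot.observe();i=bot.camera_info("wrist");im=bot.camera("wrist");cv2.imwrite(f"pics/{name}.png",im);np.save(f"pics/{name}.npy",i,allow_pickle=True)
    x=s["ee_rot"];print("tcp",np.round(s["tcp_pos"],1),"xang",round(np.degrees(2*np.arctan2(x[1],x[0])),2),"q",np.round(x,4),"j",np.round(s["joints"],2),"t",round(s["t"],2),"F",np.round(s["force"],1))
    for n in cls: print(n,[(np.round(b["bbox"]).tolist(),round(b["conf"],2)) for b in bot.boxes_of("wrist",n)[:3]])
    return im
def inf(name): return np.load(f"pics/{name}.npy",allow_pickle=True).item()
E
python3 -c "
from h import *
look('w1',['red_spreader','eye','white_spreader','holder'])"
```

```text
tcp [ 140.6 -609.   231.3] xang 13.0 q [ 0.9936  0.1132  0.     -0.    ] j [ 1.28  0.38  0.02  1.37 -0.01  1.39 -0.05] t 1.6 F [0.1 0.2 0.5]
red_spreader []
eye []
white_spreader []
holder []
```

View pics/w1.png

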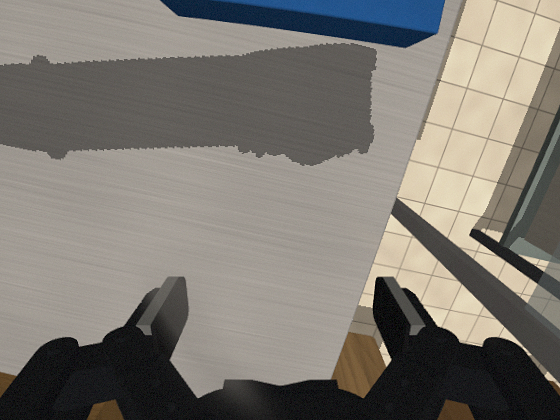

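The move was refused (all four keys are needed); the picture just shows empty counter, fingers at the bottom, tool +x upwards.

Emit:
{"api": "arm_command", "payload": {"plan": [{"tx": 3.9, "ty": -2.25, "tz": -1.2, "yaw": 0}, {"tx": 3.9, "ty": -2.25, "tz": -1.2, "yaw": 0}, {"tx": 3.9, "ty": -2.25, "tz": -1.2, "yaw": 0}, {"tx": 3.9, "ty": -2.25, "tz": -1.2, "yaw": 0}, {"tx": 3.9, "ty": -2.25, "tz": -1.2, "yaw": 0}, {"tx": 3.9, "ty": -2.25, "tz": -1.2, "yaw": 0}, {"tx": 3.9, "ty": -2.25, "tz": -1.2, "yaw": 0}, {"tx": 3.9, "ty": -2.25, "tz": -1.2, "yaw": 0}, {"tx": 3.9, "ty": -2.25, "tz": -1.2, "yaw": 0}, {"tx": 0, "ty": 0, "tz": 0, "yaw": 0}, {"tx": 0, "ty": 0, "tz": 0, "yaw": 0}], "jaw": 0, "force": 40}}

```text
t: 2.95
tcp_pos: [438.0, -331.7, 339.6]
ee_rot: [0.993, 0.115, 0.0, 0.0]
force: [0.6, 0.1, 0.8]
grip_width: 85.0
finger_force: 0.0
```

```bash
python3 -c "
from h import *
look('w2',['red_spreader','eye','white_spreader','holder'])"
```

```text
tcp [ 438.  -331.7  339.6] xang 13.18 q [9.934e-01 1.147e-01 3.000e-04 2.000e-04] j [ 0.78  0.2  -0.23  1.37  0.05  1.57 -0.79] t 2.95 F [0.6 0.1 0.8]
red_spreader [([262.0, 75.0, 32.0, 28.0], 0.98)]
eye [([266.0, 77.0, 29.0, 25.0], 0.59)]
white_spreader [([233.0, 134.0, 34.0, 34.0], 0.71)]
holder [([209.0, 45.0, 120.0, 142.0], 0.88)]
```

View pics/w2.png

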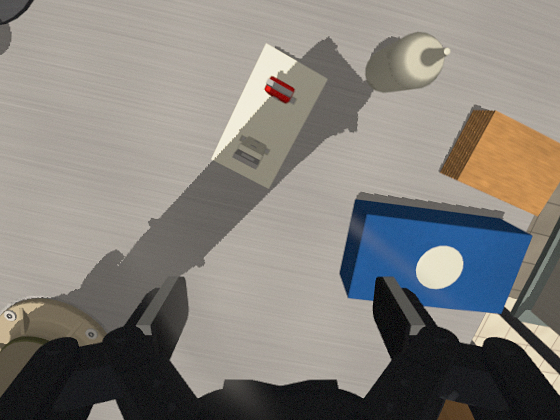

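Wrist view: holder top corners at (267,43),(327,78),(270,188),(212,160); red spreader at (279,90), white at (250,150), bottle to the right. I go on towards the carousel, taking a second view of the holder on the way.

Emit:
{"api": "arm_command", "payload": {"plan": [{"tx": 1.0, "ty": -4.5, "tz": 0, "yaw": 0}, {"tx": 1.0, "ty": -4.5, "tz": 0, "yaw": 0}, {"tx": 1.0, "ty": -4.5, "tz": 0, "yaw": 0}, {"tx": 0, "ty": 0, "tz": 0, "yaw": 0}, {"tx": 0, "ty": 0, "tz": 0, "yaw": 0}]}}

```text
t: 3.7
tcp_pos: [435.6, -194.3, 339.7]
ee_rot: [0.994, 0.114, 0.0, 0.001]
force: [-0.7, -1.1, -1.3]
grip_width: 85.7
finger_force: 0.0
```

```bash
python3 - <<'E'
from h import *
r=lambda p:np.round(p,1)
look('w3',['red_spreader','eye','white_spreader','holder','ladle'])
i=inf('w2')
for p in((267,43),(327,78),(270,188),(212,160)):print(r(atz("wrist",p,100,i)))
# red pixels centroid & extents in both views
for n in('w2','w3'):
    im=cv2.imread(f'pics/{n}.png').astype(int);m=((im[...,2]>110)&(im[...,1]<70)&(im[...,0]<80)).astype(np.uint8)
    k,l,st,c=cv2.connectedComponentsWithStats(m)
    for j in np.argsort(-st[1:,4])[:3]+1: print(n,st[j],c[j], r(cv2.minAreaRect(np.argwhere(l==j)[:,::-1].astype(np.float32))[1]))
    for z in(100,170,198):print(n,'z',z,[r(proj('wrist',np.r_[p,z],inf(n))).tolist() for p in((530,-308),(470,-294))])
E
```

```text
tcp [ 435.6 -194.3  339.7] xang 13.04 q [9.935e-01 1.136e-01 3.000e-04 5.000e-04] j [ 0.67  0.05 -0.33  1.54  0.02  1.55 -1.  ] t 3.7 F [-0.7 -1.1 -1.3]
red_spreader [([383.0, 108.0, 73.0, 28.0], 0.59)]
eye [([389.0, 112.0, 65.0, 24.0], 0.87)]
white_spreader [([358.0, 158.0, 53.0, 45.0], 0.74)]
holder [([314.0, 72.0, 131.0, 137.0], 0.87)]
ladle [([1.0, 9.0, 78.0, 69.0], 0.85)]
[ 577.4 -284.9  100. ]
[ 558.2 -356.3  100. ]
[ 423.6 -322.9  100. ]
[ 441.  -249.4  100. ]
w2 [265  85  25  17 136] [276.41911765  93.18382353] [25.9  5.8]
w2 [270  77  24  15  98] [282.45918367  83.73469388] [26.4  3.8]
w2 z 100 [[278.0, 93.7], [254.4, 144.2]]
w2 z 170 [[277.6, 90.7], [248.9, 152.4]]
w2 z 198 [[277.4, 89.2], [246.0, 156.7]]
w3 [415 119  24  18 159] [426.04402516 128.03144654] [24.4  6.7]
w3 [419 112  10   6  33] [423.36363636 114.66666667] [4.7 9.2]
w3 [430 116   1   1   1] [430. 116.] [0. 0.]
w3 z 100 [[396.0, 121.1], [368.5, 169.1]]
w3 z 170 [[421.2, 124.4], [386.9, 182.2]]
w3 z 198 [[434.6, 126.3], [396.5, 189.1]]
```

Emit:
{"api": "arm_command", "payload": {"plan": [{"tx": 1.3, "ty": -4.6, "tz": -0.8, "yaw": 0}, {"tx": 1.3, "ty": -4.6, "tz": -0.8, "yaw": 0}, {"tx": 1.3, "ty": -4.6, "tz": -0.8, "yaw": 0}, {"tx": 1.3, "ty": -4.6, "tz": -0.8, "yaw": 0}, {"tx": 1.3, "ty": -4.6, "tz": -0.8, "yaw": 0}, {"tx": 0, "ty": 0, "tz": 0, "yaw": 0}, {"tx": 0, "ty": 0, "tz": 0, "yaw": 0}]}}

```text
t: 4.7
tcp_pos: [447.7, 45.0, 379.5]
ee_rot: [0.993, 0.114, 0.0, -0.0]
force: [-0.1, -1.2, -0.4]
grip_width: 85.1
finger_force: 0.0
```

```bash
python3 -c "
from h import *
look('w4',['knob','stand','hook_a','collar_a','ladle','turner'])"
```

```text
tcp [447.7  45.  379.5] xang 13.12 q [ 9.934e-01  1.143e-01  2.000e-04 -0.000e+00] j [ 0.42 -0.   -0.58  1.51 -0.    1.64 -1.5 ] t 4.7 F [-0.1 -1.2 -0.4]
knob [([102.0, 1.0, 257.0, 129.0], 0.95)]
stand [([106.0, 0.0, 254.0, 128.0], 0.98)]
hook_a [([105.0, 1.0, 253.0, 133.0], 0.85)]
collar_a [([106.0, 0.0, 254.0, 129.0], 0.57)]
ladle [([217.0, 78.0, 52.0, 50.0], 0.87), ([105.0, 0.0, 257.0, 127.0], 0.49)]
turner [([323.0, 1.0, 14.0, 16.0], 0.64)]
```

View pics/w4.png

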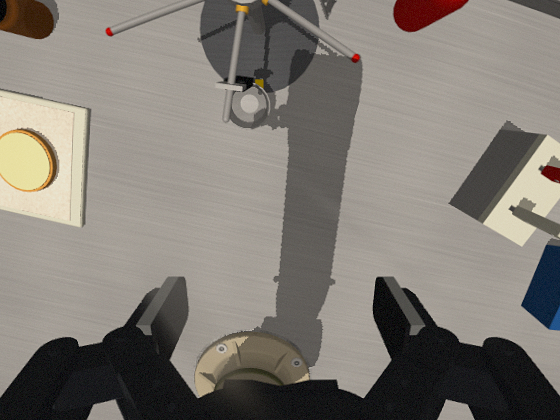

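Wrist view: tip a (356,58), tip b (110,31), ladle hook tip (226,121), yellow mark (261,83) partly behind the ladle.

```bash
cat >> h.py <<'E'
from scipy.optimize import least_squares
def tip(th,d,ax):
    e=np.arctan2(34,93)+d;r=22+99*np.cos(e);return np.r_[ax[0]+r*np.cos(th),ax[1]+r*np.sin(th),205+99*np.sin(e)]
def fit(obs,th0,ax):
    f=lambda p:np.concatenate([proj(c,tip(p[0],p[1],ax),i)-uv for c,uv,i in obs]);s=least_squares(f,[th0,0]);return np.degrees(s.x[0])%360,s.x[1],np.round(tip(*s.x,ax),1),np.round(s.fun,1)
E
python3 - <<'E'
from h import *
i=inf('w4');t=lambda x,y:(110+(x+.5)/2.5-.5,140+(y+.5)/2.5-.5)
for ax in((622.5,114.7),(622.5,117)):
  for n,uv,tt,th in(('a',(356,58),t(377,178),4.2),('b',(110,31),t(201,198),2.2)):
    print(n,fit([('wrist',uv,i)],th,ax),fit([('wrist',uv,i),('top',tt,None)],th,ax))
  l=fit([('wrist',(226,121),i)],3.2,ax);print(l)
m=cv2.imread('pics/w4.png').astype(int);k=((m[...,2]>130)&(m[...,1]>100)&(m[...,0]<80));k[:60]=0;k[100:]=0;k[:,:240]=0;k[:,290:]=0
print(np.argwhere(k)[:,::-1].mean(0),k.sum(), [np.round(atz('wrist',np.argwhere(k)[:,::-1].mean(0),z,i),1) for z in(6,12)])
s=cv2.imread('pics/scene0.png').astype(int);k=((s[...,2]>120)&(s[...,1]>90)&(s[...,0]<70));k[:205]=0;k[222:]=0;k[:,:285]=0;k[:,310:]=0
c=np.argwhere(k)[:,::-1].mean(0);print(c,k.sum(),[np.round(atz('scene',c,z),1) for z in(6,12)])
# foot ellipse centre in top
E
```

```text
a (np.float64(244.63936314370392), np.float64(0.1186666824537435), array([575.3,  15. , 249.8]), array([-0., -0.])) (np.float64(244.6505984177232), np.float64(0.11407039327988741), array([575.2,  14.8, 249.4]), array([ 0.1,  0.2, -0.3, -0.7]))
b (np.float64(126.29316876484484), np.float64(-0.011999269632414282), array([554.2, 207.7, 237.9]), array([ 0.8, -0.4])) (np.float64(125.5193507775967), np.float64(-0.05697757970035893), array([554.7, 209.7, 233.6]), array([ 0.9, -0.4,  0.6, -0.5]))
(np.float64(183.9905461546699), np.float64(-0.11095685260669115), array([504.6, 106.5, 228.5]), array([ 0., -0.]))
a (np.float64(245.79869896323217), np.float64(0.05756097978988009), array([576.2,  14. , 244.3]), array([ 0., -0.])) (np.float64(245.7619012873198), np.float64(0.055844623006120184), array([576.1,  14. , 244.1]), array([-0. ,  0.2,  0. , -0.6]))
b (np.float64(129.43188323615513), np.float64(0.12443547450673499), array([552.6, 202. , 250.3]), array([0., 0.])) (np.float64(124.75434645543287), np.float64(-0.13939741515504134), array([554.8, 214.6, 225.7]), array([-0.2,  0.2, -0.6, -0. ]))
(np.float64(185.02492634094023), np.float64(-0.12173008123892345), array([504.5, 106.6, 227.5]), array([0., 0.]))
[259.57894737  82.23684211] 38 [array([553.6, 100.7,   6. ]), array([553.3, 100.3,  12. ])]
[nan nan] 0 [array([nan, nan, nan]), array([nan, nan, nan])]<stdin>:10: RuntimeWarning: Mean of empty slice.
  ret = um.true_divide(
```

Emit:
{"api": "arm_command", "payload": {"plan": [{"tx": 3.72, "ty": -0.58, "tz": 0, "yaw": 0}, {"tx": 3.72, "ty": -0.58, "tz": 0, "yaw": 0}, {"tx": 3.72, "ty": -0.58, "tz": 0, "yaw": 0}, {"tx": 3.72, "ty": -0.58, "tz": 0, "yaw": 0}, {"tx": 3.72, "ty": -0.58, "tz": 0, "yaw": 0}, {"tx": 0, "ty": 0, "tz": 2.0, "yaw": -0.14}, {"tx": 0, "ty": 0, "tz": 2.0, "yaw": -0.14}, {"tx": 0, "ty": 0, "tz": 3.0, "yaw": 0}, {"tx": 0, "ty": 0, "tz": 0, "yaw": 0}, {"tx": 0, "ty": 0, "tz": 0, "yaw": 0}]}}

```text
t: 6.05
tcp_pos: [622.2, 113.5, 309.5]
ee_rot: [0.968, 0.25, -0.001, 0.0]
force: [0.9, -0.3, 0.8]
grip_width: 85.5
finger_force: 0.0
```

```bash
python3 - <<'E'
from h import *
look('w5',['knob'])
bot.camera('top');im=bot.camera('top');cv2.imwrite('pics/t5.png',im)
E
```

```text
tcp [622.2 113.5 309.5] xang 28.94 q [ 9.683e-01  2.499e-01 -5.000e-04  1.000e-04] j [ 0.21  0.46 -0.68  1.17  0.28  1.6  -1.48] t 6.05 F [ 0.9 -0.3  0.8]
knob [([113.0, 58.0, 332.0, 294.0], 0.72)]
```

Emit:
{"api": "arm_command", "payload": {"plan": [{"tx": 0.1, "ty": -0.15, "tz": 3.0, "yaw": 0}, {"tx": 0, "ty": 0, "tz": 2.5, "yaw": 0}, {"tx": 0, "ty": 0, "tz": 1.8, "yaw": 0}, {"tx": 0, "ty": 0, "tz": 0, "yaw": 0}]}}

```text
t: 6.65
tcp_pos: [621.5, 115.6, 234.6]
ee_rot: [0.968, 0.251, -0.002, 0.0]
force: [-1.1, 1.4, 0.1]
grip_width: 85.4
finger_force: 0.0
```

Emit:
{"api": "arm_command", "payload": {"plan": [{"tx": 0, "ty": 0, "tz": 0, "yaw": 0}, {"tx": 0, "ty": 0, "tz": 0, "yaw": 0}, {"tx": 0, "ty": 0, "tz": 0, "yaw": 0}, {"tx": 0, "ty": 0, "tz": 0, "yaw": 0}, {"tx": 0, "ty": 0, "tz": 0, "yaw": 0}, {"tx": 0, "ty": 0, "tz": 0, "yaw": 0}, {"tx": 0, "ty": 0, "tz": 0, "yaw": 0}, {"tx": 0, "ty": 0, "tz": 0, "yaw": 0}], "jaw": 1, "force": 40}}

```text
t: 7.45
tcp_pos: [622.6, 117.3, 238.2]
ee_rot: [0.968, 0.251, 0.001, -0.0]
force: [-2.2, 0.7, 5.3]
grip_width: 38.9
finger_force: 41.0
```

Emit:
{"api": "arm_command", "payload": {"plan": [{"tx": 0, "ty": 0, "tz": 0, "yaw": 0.04}, {"tx": 0, "ty": 0, "tz": 0, "yaw": 0.07}, {"tx": 0, "ty": 0, "tz": 0, "yaw": 0.1}, {"tx": 0, "ty": 0, "tz": 0, "yaw": 0.1}, {"tx": 0, "ty": 0, "tz": 0, "yaw": 0.11}, {"tx": 0, "ty": 0, "tz": 0, "yaw": 0.11}, {"tx": 0, "ty": 0, "tz": 0, "yaw": 0.11}, {"tx": 0, "ty": 0, "tz": 0, "yaw": 0.11}, {"tx": 0, "ty": 0, "tz": 0, "yaw": 0.1}, {"tx": 0, "ty": 0, "tz": 0, "yaw": 0.07}, {"tx": 0, "ty": 0, "tz": 0, "yaw": 0.05}, {"tx": 0, "ty": 0, "tz": 0, "yaw": 0}]}}

```text
t: 8.65
tcp_pos: [622.6, 116.3, 238.2]
ee_rot: [0.973, -0.231, 0.001, -0.0]
force: [-4.4, -1.0, 5.4]
grip_width: 39.1
finger_force: 41.0
```

```bash
python3 - <<'E'
from h import *
look('w6')
a=cv2.resize(bot.camera('top')[140:290,150:310],None,fx=2.5,fy=2.5,interpolation=3)
s=cv2.resize(bot.camera('scene')[130:280,240:400],None,fx=2.5,fy=2.5,interpolation=3)
cv2.imwrite('pics/m6.png',np.hstack([a,s]))
E
```

```text
tcp [622.6 116.3 238.2] xang -26.65 q [ 9.731e-01 -2.305e-01  9.000e-04 -3.000e-04] j [ 0.11  0.44 -0.5   1.32  0.21  1.43 -2.41] t 8.65 F [-4.4 -1.   5.4]
```

View pics/m6.png

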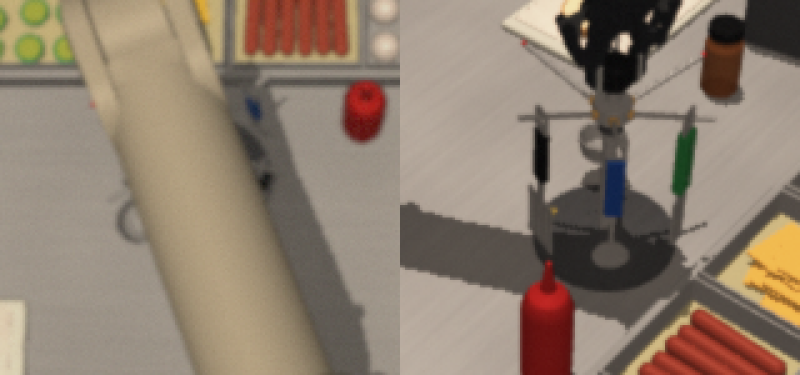

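```bash
python3 - <<'E'
from h import *
s=lambda x,y:(240+(x-400+.5)/2.5-.5,130+(y+.5)/2.5-.5)
m=cv2.imread('pics/m6.png')[:,400:].astype(int)
k=((m[...,2]>120)&(m[...,1]>90)&(m[...,0]<90));k[:195]=0;k[230:]=0;k[:,:140]=0;k[:,170:]=0
k2=((m[...,2]>130)&(m[...,1]<90)&(m[...,0]<90));k2[:30]=0;k2[60:]=0;k2[:,:110]=0;k2[:,140:]=0
for n,q in(('mark',k),('tip',k2)):
    c=np.argwhere(q)[:,::-1].mean(0)+[400,0];print(n,c,q.sum())
    for z in((4,10) if n=='mark' else(244,249)):
        p=atz('scene',s(*c),z);print(np.round(p,1),[np.degrees(np.arctan2(p[1]-y,p[0]-622.6))%360 for y in(115.5,116.8)])
for ax in((622.6,115.5),(622.6,116.8)):
  c=np.argwhere(k2)[:,::-1].mean(0)+[400,0];print(fit([('scene',np.array(s(*c)),None)],3.3,ax))
E
```

```text
mark [553.8125 210.1875] 16
[550.7 111.8   4. ] [np.float64(182.97420714561386), np.float64(184.00689756209226)]
[554.4 107.   10. ] [np.float64(187.0986819260618), np.float64(188.17167592561657)]
tip [524.5  42. ] 20
[509.1 104.8 244. ] [np.float64(185.39255477765568), np.float64(186.04225215445263)]
[513.2  99.8 249. ] [np.float64(188.16347070745383), np.float64(188.82940069100698)]
(np.float64(187.67826559481688), np.float64(0.1004557976231582), array([512.5, 100.7, 248.1]), array([0., 0.]))
(np.float64(188.95534767384254), np.float64(0.11252799844535988), array([513.4,  99.6, 249.2]), array([0., 0.]))
```

Emit:
{"api": "arm_command", "payload": {"plan": [{"tx": 0, "ty": 0, "tz": 0, "yaw": 0}, {"tx": 0, "ty": 0, "tz": 0, "yaw": 0}, {"tx": 0, "ty": 0, "tz": 0, "yaw": 0}, {"tx": 0, "ty": 0, "tz": 0, "yaw": 0}, {"tx": 0, "ty": 0, "tz": 0, "yaw": 0}, {"tx": 0, "ty": 0, "tz": -2, "yaw": 0}, {"tx": 0, "ty": 0, "tz": -4, "yaw": 0}, {"tx": 0, "ty": 0, "tz": -4, "yaw": 0}, {"tx": 0, "ty": 0, "tz": -4, "yaw": 0}], "jaw": 0}}

```text
t: 9.7
tcp_pos: [622.1, 116.1, 377.9]
ee_rot: [0.973, -0.23, -0.0, -0.0]
force: [1.6, 0.5, 0.4]
grip_width: 85.3
finger_force: 0.0
```

Emit:
{"api": "arm_command", "payload": {"plan": [{"tx": 0, "ty": 0, "tz": 0, "yaw": -0.13}, {"tx": 0, "ty": 0, "tz": 0, "yaw": -0.13}, {"tx": 0, "ty": 0, "tz": 0, "yaw": -0.13}, {"tx": 0, "ty": 0, "tz": 0, "yaw": -0.13}, {"tx": 0, "ty": 0, "tz": 0, "yaw": -0.13}, {"tx": -4.6, "ty": 0.3, "tz": 0, "yaw": 0}, {"tx": -4.6, "ty": 0.3, "tz": 0, "yaw": 0}, {"tx": -4.6, "ty": 0.3, "tz": 0, "yaw": 0}, {"tx": -4.6, "ty": 0.3, "tz": 0, "yaw": 0}, {"tx": 0, "ty": 0, "tz": 0, "yaw": 0}, {"tx": 0, "ty": 0, "tz": 0, "yaw": 0}]}}

```text
t: 10.8
tcp_pos: [443.3, 69.8, 377.2]
ee_rot: [0.996, 0.093, 0.001, 0.001]
force: [-0.3, 0.1, 1.2]
grip_width: 85.1
finger_force: 0.0
```

```bash
python3 - <<'E'
from h import *
im=look('w7',['ladle'])
t=cv2.resize(bot.camera('top')[150:270,170:280],None,fx=2,fy=2,interpolation=3)
t=np.vstack([t,np.zeros((180,220,3),np.uint8)])
cv2.imwrite('pics/m7.png',np.hstack([im,t]))
m=im.astype(int);k=((m[...,2]>130)&(m[...,1]<70)&(m[...,0]<70)).astype(np.uint8);k3=((m[...,2]>130)&(m[...,1]>100)&(m[...,0]<80)).astype(np.uint8)
for q in(k,k3):
    n,l,s,c=cv2.connectedComponentsWithStats(q);print([(s[j].tolist(),c[j].round(1).tolist()) for j in range(1,n) if s[j,4]>12])
E
```

```text
tcp [443.3  69.8 377.2] xang 10.63 q [0.9957 0.0927 0.0012 0.001 ] j [ 0.41 -0.01 -0.62  1.51 -0.    1.63 -1.6 ] t 10.8 F [-0.3  0.1  1.2]
ladle [([152.0, 15.0, 71.0, 73.0], 0.56)]
[([257, 114, 5, 7, 29], [259.1, 116.7])]
[([258, 7, 12, 6, 67], [263.5, 9.5]), ([268, 80, 9, 15, 126], [272.0, 87.5]), ([11, 141, 57, 62, 258], [50.2, 166.2])]
```

View pics/m7.png

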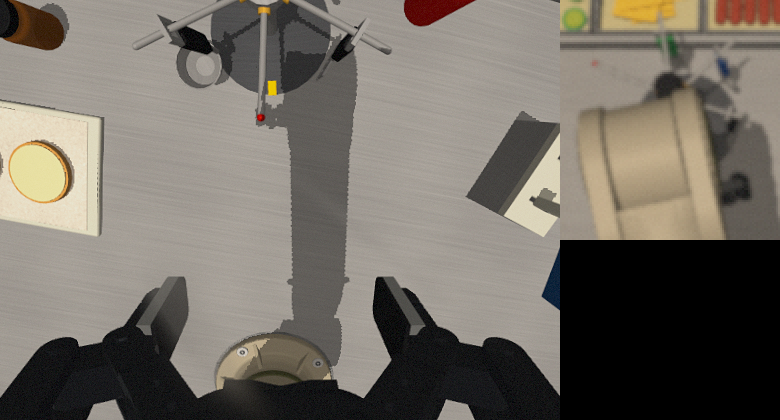

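Hook a now points to the front: tip (260,117), collar (263.5,9.5), yellow mark (272,87.5), ladle and turner to either side.

```bash
python3 - <<'E'
from h import *
i=inf('w7')
for z in(4,8,12):
  p=atz('wrist',(272,87.5),z,i);print('mark',np.round(p,1),[round(np.degrees(np.arctan2(p[1]-y,p[0]-622.4))%360,1) for y in(115,116,117)])
print('collar',np.round(atz('wrist',(263.5,9.5),205,i),1))
for y in(115,116,117):print(fit([('wrist',np.array((260.5,117.3)),i)],3.3,(622.4,y)))
# foot circle centre from wrist: dark ellipse lower edge points
for uv in((211,40),(331,40),(270,95)):print(np.round(atz('wrist',uv,8,i),1))
E
```

```text
mark [548.4 100.8   4. ] [np.float64(190.9), np.float64(191.6), np.float64(192.3)]
mark [548.2 100.7   8. ] [np.float64(190.9), np.float64(191.7), np.float64(192.4)]
mark [548.  100.6  12. ] [np.float64(191.0), np.float64(191.7), np.float64(192.5)]
collar [599.7 113.2 205. ]
(np.float64(188.5570332967843), np.float64(0.09803537444238468), array([512.4,  98.5, 247.9]), array([ 0., -0.]))
(np.float64(189.05629927787783), np.float64(0.09421120306175886), array([512.4,  98.5, 247.6]), array([ 0., -0.]))
(np.float64(189.55342867147078), np.float64(0.0901404421587051), array([512.4,  98.5, 247.2]), array([-0., -0.]))
[595.8 197.5   8. ]
[627.2  29.8   8. ]
[537.3 101.7   8. ]
```

```bash
python3 - <<'E'
from h import *
for nm in('w7','w4'):
  i=inf(nm);g=cv2.GaussianBlur(cv2.cvtColor(cv2.imread(f'pics/{nm}.png'),6),(3,3),0).astype(float)
  c=np.array([622.4,116.]);
  for z in(6,10):
    c=np.array([622.4,116.])
    for it in range(3):
      P=[]
      for a in np.radians(np.arange(120,262,2)):
        rr=np.arange(76,95,.5);uv=np.array([proj('wrist',np.r_[c+r*np.array([np.cos(a),np.sin(a)]),z],i) for r in rr]).astype(np.float32)
        if uv.min()<2: continue
        v=cv2.remap(g.astype(np.float32),uv[None,:,0],uv[None,:,1],1)[0];d=np.convolve(v,[1,1,1,0,-1,-1,-1],'valid')
        k=d.argmax()
        if d[k]>120:P.append(c+rr[k+3]*np.array([np.cos(a),np.sin(a)]))
      P=np.array(P);s=least_squares(lambda q:np.hypot(*(P-q).T)-85,c,loss='soft_l1');c=s.x
    m=atz('wrist',(272,87.5),z,i)[:2]
    print(nm,z,len(P),c.round(1),np.abs(s.fun).mean().round(2),(np.degrees(np.arctan2(*(m-c)[::-1]))%360).round(1) if nm=='w7' else '')
E
```

```text
w7 6 23 [621.7 113.7] 0.86 190.0
w7 10 24 [621.8 113.5] 0.91 189.9
w4 6 31 [622.5 116.1] 1.76 
w4 10 34 [622.7 115.6] 1.56
```

Emit:
{"api": "arm_command", "payload": {"plan": [{"tx": 4.6, "ty": -0.31, "tz": 0, "yaw": 0}, {"tx": 4.6, "ty": -0.31, "tz": 0, "yaw": 0}, {"tx": 4.6, "ty": -0.31, "tz": 0, "yaw": 0}, {"tx": 4.65, "ty": -0.31, "tz": 0, "yaw": 0}, {"tx": 0, "ty": 0, "tz": 2.5, "yaw": 0}, {"tx": 0, "ty": 0, "tz": 4.5, "yaw": 0}, {"tx": 0, "ty": 0, "tz": 4.5, "yaw": 0}, {"tx": 0, "ty": 0, "tz": 2.5, "yaw": 0}, {"tx": 0, "ty": 0, "tz": 0, "yaw": 0}]}}

```text
t: 11.85
tcp_pos: [621.4, 116.3, 230.3]
ee_rot: [0.996, 0.093, -0.005, -0.0]
force: [-0.9, -0.5, -0.2]
grip_width: 85.6
finger_force: 0.0
```

Emit:
{"api": "arm_command", "payload": {"plan": [{"tx": 0, "ty": 0, "tz": 0, "yaw": 0}, {"tx": 0, "ty": 0, "tz": 0, "yaw": 0}, {"tx": 0, "ty": 0, "tz": 0, "yaw": 0}, {"tx": 0, "ty": 0, "tz": 0, "yaw": 0}, {"tx": 0, "ty": 0, "tz": 0, "yaw": 0}, {"tx": 0, "ty": 0, "tz": 0, "yaw": 0}, {"tx": 0, "ty": 0, "tz": 0, "yaw": 0}, {"tx": 0, "ty": 0, "tz": 0, "yaw": -0.02}, {"tx": 0, "ty": 0, "tz": 0, "yaw": -0.02}, {"tx": 0, "ty": 0, "tz": 0, "yaw": 0}, {"tx": 0, "ty": 0, "tz": 0, "yaw": 0}], "jaw": 1}}

```text
t: 12.95
tcp_pos: [623.7, 117.2, 238.5]
ee_rot: [0.994, 0.113, 0.002, -0.0]
force: [1.3, 0.6, 6.3]
grip_width: 38.6
finger_force: 40.9
```

Emit:
{"api": "arm_command", "payload": {"plan": [{"tx": 0, "ty": 0, "tz": 0, "yaw": 0}, {"tx": 0, "ty": 0, "tz": 0, "yaw": 0}, {"tx": 0, "ty": 0, "tz": 0, "yaw": 0}, {"tx": 0, "ty": 0, "tz": 0, "yaw": 0}, {"tx": 0, "ty": 0, "tz": 0, "yaw": 0}, {"tx": 0, "ty": 0, "tz": -2, "yaw": 0}, {"tx": 0, "ty": 0, "tz": -4, "yaw": 0}, {"tx": 0, "ty": 0, "tz": -4, "yaw": 0}, {"tx": 0, "ty": 0, "tz": -4, "yaw": 0}], "jaw": 0}}

```text
t: 13.85
tcp_pos: [622.5, 116.5, 377.9]
ee_rot: [0.994, 0.113, -0.0, -0.0]
force: [1.3, 0.2, 0.2]
grip_width: 85.4
finger_force: 0.0
```

Emit:
{"api": "arm_command", "payload": {"plan": [{"tx": -4.6, "ty": 0.3, "tz": 0, "yaw": 0}, {"tx": -4.6, "ty": 0.3, "tz": 0, "yaw": 0}, {"tx": -4.6, "ty": 0.3, "tz": 0, "yaw": 0}, {"tx": -4.6, "ty": 0.3, "tz": 0, "yaw": 0}, {"tx": 0, "ty": 0, "tz": 0, "yaw": 0}, {"tx": 0, "ty": 0, "tz": 0, "yaw": 0}]}}

```text
t: 14.45
tcp_pos: [445.6, 63.1, 377.2]
ee_rot: [0.994, 0.112, 0.001, 0.001]
force: [1.1, 0.4, 0.4]
grip_width: 85.2
finger_force: 0.0
```

```bash
cat >> h.py <<'E'
def blobs(im,reg=None):
    m=im.astype(int);k=((m[...,2]>130)&(m[...,1]<70)&(m[...,0]<70)).astype(np.uint8);k3=((m[...,2]>130)&(m[...,1]>100)&(m[...,0]<80)).astype(np.uint8)
    for q in(k,k3):
        n,l,s,c=cv2.connectedComponentsWithStats(q);print([(s[j].tolist(),c[j].round(1).tolist()) for j in range(1,n) if 10<s[j,4]<400])
E
python3 -c "
from h import *
blobs(look('w8'))"
```

```text
tcp [445.6  63.1 377.2] xang 12.91 q [0.9937 0.1124 0.0011 0.0012] j [ 0.48 -0.   -0.69  1.51  0.    1.63 -1.55] t 14.45 F [1.1 0.4 0.4]
[([462, 0, 17, 3, 33], [469.9, 0.6]), ([258, 115, 6, 7, 38], [260.6, 117.7])]
[([284, 0, 5, 3, 11], [286.3, 0.7]), ([258, 7, 12, 7, 72], [263.4, 10.0]), ([266, 81, 9, 15, 131], [270.0, 87.8]), ([3, 132, 59, 62, 264], [44.2, 157.8])]
```

Emit:
{"api": "arm_command", "payload": {"plan": [{"tx": -1, "ty": 4.5, "tz": 1.5, "yaw": 0}, {"tx": -1, "ty": 4.5, "tz": 1.5, "yaw": 0}, {"tx": -1, "ty": 4.5, "tz": 1.0, "yaw": 0}, {"tx": 0, "ty": 0, "tz": 0, "yaw": 0}, {"tx": 0, "ty": 0, "tz": 0, "yaw": 0}]}}

```text
t: 15.0
tcp_pos: [448.2, -75.5, 335.3]
ee_rot: [0.994, 0.112, -0.001, -0.001]
force: [0.4, 1.4, -0.2]
grip_width: 85.5
finger_force: 0.0
```

```bash
python3 -c "
from h import *
blobs(look('w9'))"
```

```text
tcp [448.2 -75.5 335.3] xang 12.89 q [ 9.937e-01  1.123e-01 -8.000e-04 -1.200e-03] j [ 0.63  0.01 -0.53  1.59  0.    1.55 -1.24] t 15.0 F [ 0.4  1.4 -0.2]
[([50, 74, 8, 9, 56], [53.7, 77.9]), ([530, 164, 20, 16, 124], [539.5, 171.6])]
[([162, 56, 11, 16, 155], [167.2, 63.5])]
```

```bash
python3 - <<'E'
from h import *
A,B=inf('w8'),inf('w9')
T,e=tri([ray('',(260.6,117.7),A),ray('',(53.7,77.9),B)]);print('tip',T.round(1),np.round(e,1))
M,e=tri([ray('',(270,87.8),A),ray('',(167.2,63.5),B)]);print('mark',M.round(1),np.round(e,1))
C=atz('',(263.4,10),205,A);print('collar',C.round(1))
for ax in((622.5,116.5),(622,115)):
  for q in(T,M,C):print(round(np.degrees(np.arctan2(q[1]-ax[1],q[0]-ax[0]))%360,1),round(np.hypot(q[1]-ax[1],q[0]-ax[0]),1))
  print(fit([('',np.array((260.6,117.7)),A),('',np.array((53.7,77.9)),B)],3.3,ax))
E
```

```text
tip [513.4  94.2 250.4] [0. 0.]
mark [547.7 100.5  13.9] [0.1 0.1]
collar [599.8 112.6 205. ]
191.6 111.4
192.1 76.5
189.7 23.1
(np.float64(191.17329011670327), np.float64(0.10313467597580564), array([513.6,  95. , 248.4]), array([-0.8, -0.6,  0.8, -0.5]))
190.9 110.6
191.0 75.7
186.1 22.4
(np.float64(190.68262244927274), np.float64(0.11570192007025994), array([513.5,  94.5, 249.5]), array([-0.4, -0.2,  0.3, -0.2]))
```

Emit:
{"api": "arm_command", "payload": {"plan": [{"tx": 0, "ty": 0, "tz": 0, "yaw": 0.12}, {"tx": 0, "ty": 0, "tz": 0, "yaw": 0.12}, {"tx": 0, "ty": 0, "tz": 0, "yaw": 0.12}, {"tx": 0, "ty": 0, "tz": 0, "yaw": 0.118}, {"tx": 1.73, "ty": 4.13, "tz": 0, "yaw": 0}, {"tx": 1.73, "ty": 4.13, "tz": 0, "yaw": 0}, {"tx": 1.73, "ty": 4.13, "tz": 0, "yaw": 0}, {"tx": 1.73, "ty": 4.13, "tz": 0, "yaw": 0}, {"tx": 1.73, "ty": 4.13, "tz": 0, "yaw": 0}, {"tx": 0, "ty": 0, "tz": 0, "yaw": 0}, {"tx": 0, "ty": 0, "tz": 0, "yaw": 0}]}}

```text
t: 16.15
tcp_pos: [481.1, -295.6, 335.6]
ee_rot: [0.992, -0.125, -0.0, -0.001]
force: [-0.3, 0.2, 0.8]
grip_width: 85.5
finger_force: 0.0
```

```bash
python3 - <<'E'
from h import *
im=look('w10',['red_spreader','eye'])
cv2.imwrite('pics/c10.png',cv2.resize(im[60:380,150:420],None,fx=1.8,fy=1.8,interpolation=3))
for p in((531,-310,100),(531,-310,170),(531,-310,200),(531,-310,213)):print(p,proj('wrist',p,inf('w10')).round(1))
E
```

```text
tcp [ 481.1 -295.6  335.6] xang -14.33 q [ 9.922e-01 -1.247e-01 -2.000e-04 -1.000e-03] j [ 0.79  0.25 -0.37  1.33  0.09  1.58 -1.39] t 16.15 F [-0.3  0.2  0.8]
red_spreader [([0.0, 132.0, 33.0, 42.0], 0.26)]
eye [([269.0, 131.0, 27.0, 16.0], 0.74)]
(531, -310, 100) [282.  133.5]
(531, -310, 170) [282.2 139.5]
(531, -310, 200) [282.4 143. ]
(531, -310, 213) [282.5 144.8]
```

View pics/c10.png

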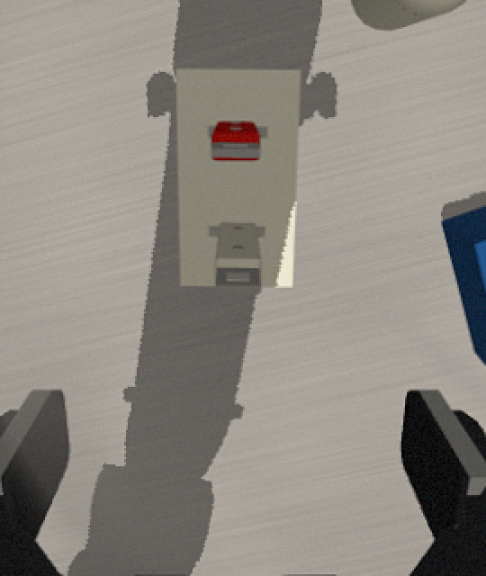

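Emit:
{"api": "arm_command", "payload": {"plan": [{"tx": 2.6, "ty": 0.07, "tz": 0, "yaw": 0}, {"tx": 2.6, "ty": 0.07, "tz": 0, "yaw": 0}, {"tx": 0, "ty": 0, "tz": 3.5, "yaw": 0}, {"tx": 0, "ty": 0, "tz": 4.5, "yaw": 0}, {"tx": 0, "ty": 0, "tz": 4.5, "yaw": 0}, {"tx": 0, "ty": 0, "tz": 3.7, "yaw": 0}, {"tx": 0, "ty": 0, "tz": 2.0, "yaw": 0}, {"tx": 0, "ty": 0, "tz": 0, "yaw": 0}, {"tx": 0, "ty": 0, "tz": 0, "yaw": 0}, {"tx": 0, "ty": 0, "tz": 0, "yaw": 0}]}}

```text
t: 17.3
tcp_pos: [531.2, -310.3, 156.8]
ee_rot: [0.992, -0.125, 0.002, 0.001]
force: [-0.5, 0.5, -0.6]
grip_width: 85.1
finger_force: 0.0
```

Emit:
{"api": "arm_command", "payload": {"plan": [{"tx": 0, "ty": 0, "tz": 0.5, "yaw": 0}, {"tx": 0, "ty": 0, "tz": 0, "yaw": 0}]}}

```text
t: 17.5
tcp_pos: [530.0, -310.5, 149.7]
ee_rot: [0.992, -0.125, 0.0, 0.0]
force: [-0.4, -0.1, -0.2]
grip_width: 85.3
finger_force: 0.0
```

Emit:
{"api": "arm_command", "payload": {"plan": [{"tx": 0, "ty": 0, "tz": 0, "yaw": 0}, {"tx": 0, "ty": 0, "tz": 0, "yaw": 0}, {"tx": 0, "ty": 0, "tz": 0, "yaw": 0}, {"tx": 0, "ty": 0, "tz": 0, "yaw": 0}, {"tx": 0, "ty": 0, "tz": 0, "yaw": 0}, {"tx": 0, "ty": 0, "tz": 0, "yaw": 0}, {"tx": 0, "ty": 0, "tz": 0, "yaw": 0}, {"tx": 0, "ty": 0, "tz": 0, "yaw": 0}, {"tx": 0, "ty": 0, "tz": 0, "yaw": 0}, {"tx": 0, "ty": 0, "tz": 0, "yaw": 0}], "jaw": 1, "force": 45}}

```text
t: 18.5
tcp_pos: [529.9, -310.5, 149.4]
ee_rot: [0.992, -0.125, 0.0, 0.0]
force: [0.4, -0.4, 1.1]
grip_width: 23.4
finger_force: 47.8
```

Emit:
{"api": "arm_command", "payload": {"plan": [{"tx": 0, "ty": 0, "tz": -1.5, "yaw": 0}, {"tx": 0, "ty": 0, "tz": -3.5, "yaw": 0}, {"tx": 0, "ty": 0, "tz": -4, "yaw": 0}, {"tx": 0, "ty": 0, "tz": -3, "yaw": 0}, {"tx": 0, "ty": 0, "tz": 0, "yaw": 0}]}}

```text
t: 19.0
tcp_pos: [531.8, -311.0, 275.9]
ee_rot: [0.992, -0.125, 0.004, 0.002]
force: [0.2, -0.1, -0.9]
grip_width: 23.6
finger_force: 47.7
```

Emit:
{"api": "arm_command", "payload": {"plan": [{"tx": -0.85, "ty": -2.06, "tz": 0, "yaw": 0}, {"tx": -1.69, "ty": -4.12, "tz": 0, "yaw": 0}, {"tx": -1.69, "ty": -4.12, "tz": 0, "yaw": 0}, {"tx": -1.69, "ty": -4.12, "tz": 0, "yaw": 0}, {"tx": -1.69, "ty": -4.12, "tz": 0, "yaw": 0}, {"tx": -1.69, "ty": -4.12, "tz": 0, "yaw": 0}, {"tx": -1.69, "ty": -4.12, "tz": 0, "yaw": 0}, {"tx": -1.69, "ty": -4.12, "tz": 0, "yaw": 0}, {"tx": -1.69, "ty": -4.12, "tz": 0, "yaw": 0}, {"tx": -0.85, "ty": -2.06, "tz": 0, "yaw": 0}, {"tx": 0, "ty": 0, "tz": 0, "yaw": 0}]}}

```text
t: 20.1
tcp_pos: [473.3, 91.0, 269.8]
ee_rot: [0.993, -0.122, 0.0, -0.0]
force: [-0.2, -0.6, -1.1]
grip_width: 23.3
finger_force: 47.5
```

Emit:
{"api": "arm_command", "payload": {"plan": [{"tx": 0, "ty": 0, "tz": 0, "yaw": -0.11}, {"tx": 0, "ty": 0, "tz": 0, "yaw": -0.11}, {"tx": 0, "ty": 0, "tz": 0, "yaw": -0.11}, {"tx": 0, "ty": 0, "tz": 0, "yaw": -0.115}, {"tx": 0, "ty": 0, "tz": 0, "yaw": 0}, {"tx": 0, "ty": 0, "tz": 0, "yaw": 0}]}}

```text
t: 20.7
tcp_pos: [474.6, 85.8, 269.3]
ee_rot: [0.996, 0.095, -0.0, 0.0]
force: [-0.3, 0.3, -0.2]
grip_width: 23.4
finger_force: 47.6
```

```bash
python3 - <<'E'
from h import *
im=look('w11',['eye','red_spreader']);blobs(im)
cv2.imwrite('pics/c11.png',cv2.resize(im[0:400,80:480],None,fx=1.4,fy=1.4,interpolation=3))
s=bot.observe();E=s['tcp_pos']+[0,0,50.6];print('eye exp',proj('wrist',E).round(1),'top',proj('wrist',E+[0,0,13]).round(1))
E
```

```text
tcp [474.6  85.8 269.3] xang 10.86 q [ 9.955e-01  9.460e-02 -1.000e-04  1.000e-04] j [ 0.39  0.1  -0.68  1.66  0.06  1.41 -1.68] t 20.7 F [-0.3  0.3 -0.2]
eye [([249.0, 203.0, 68.0, 180.0], 0.93)]
red_spreader [([241.0, 200.0, 78.0, 183.0], 0.78)]
[([531, 0, 29, 7, 132], [544.7, 2.1]), ([275, 188, 9, 8, 58], [279.0, 191.2])]
[([235, 0, 13, 12, 97], [241.3, 4.7]), ([304, 0, 13, 11, 84], [310.1, 4.2]), ([267, 17, 19, 11, 167], [275.9, 21.8]), ([284, 104, 1, 12, 12], [284.0, 109.5]), ([0, 180, 10, 6, 11], [4.4, 182.1]), ([12, 187, 13, 19, 32], [18.7, 196.0]), ([24, 208, 5, 29, 34], [26.6, 222.6]), ([27, 208, 4, 13, 16], [29.0, 213.2]), ([27, 225, 4, 12, 12], [29.1, 230.5]), ([4, 239, 19, 9, 23], [13.7, 244.5])]
eye exp [280.3 353.4] top [280.3 382.9]
```

View pics/c11.png

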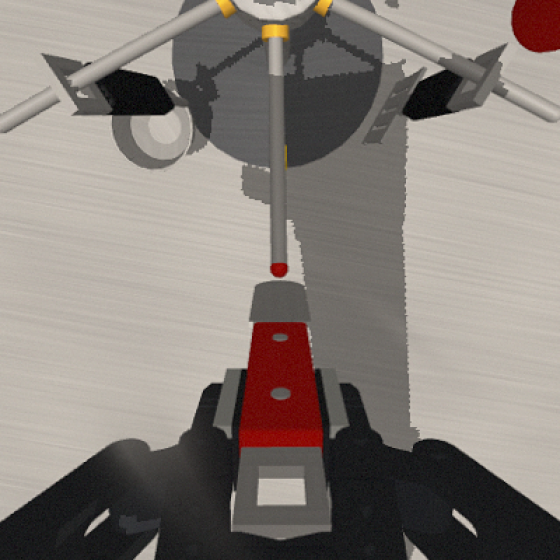

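Crop shows the spreader well held, eye slot centre at full (280.7,348), red tip at (279,191), hook in line ahead. Now refine tip and eye numbers.

```bash
python3 - <<'E'
from h import *
A,B,C=inf('w8'),inf('w9'),inf('w11')
T,e=tri([ray('',(260.6,117.7),A),ray('',(53.7,77.9),B),ray('',(279,191.2),C)]);print('tip3',T.round(1),np.round(e,1))
T2,e=tri([ray('',(53.7,77.9),B),ray('',(279,191.2),C)]);print('tip2',T2.round(1))
tcp=np.array([474.6,85.8,269.3]);a=np.radians(10.86);x=np.array([np.cos(a),np.sin(a),0])
from scipy.optimize import brentq
y=lambda Y:(Y+.5)/1.4-.5
for nm,off,Y,dz in(('floor far',-2,470,-7),('ceil near',2,507,7),('floor near',2,462,-7),('handle top front',7,447,-15),('handle-plate',2,447,-15),('plate top near',2,527,13)):
  print(nm,[ (o,round(brentq(lambda h:proj('',tcp+x*o+[0,0,h+dz],C)[1]-y(Y),10,80),1)) for o in(off,)])
print('lat eye px',proj('',tcp+[0,0,49],C))
d=T-(tcp+[0,0,49.5]);print('along',d@x,'left(+)',d@[-x[1],x[0],0],'up',d[2])
E
```

```text
tip3 [513.5  94.1 250.3] [0.2 0.2 0.4]
tip2 [513.6  94.  250.4]
floor far [(-2, 45.8)]
ceil near [(2, 49.9)]
floor near [(2, 47.5)]
handle top front [(7, 55.8)]
handle-plate [(2, 49.0)]
plate top near [(2, 50.0)]
lat eye px [280.30247739 350.00920249]
along 39.81236130132314 left(+) 0.8099191603146993 up -68.50580479247989
```

Emit:
{"api": "arm_command", "payload": {"plan": [{"tx": 0, "ty": -0.08, "tz": 2, "yaw": 0}, {"tx": 0, "ty": 0, "tz": 2.5, "yaw": 0}, {"tx": 0, "ty": 0, "tz": 1.5, "yaw": 0}, {"tx": 0, "ty": 0, "tz": 0.85, "yaw": 0}, {"tx": 0, "ty": 0, "tz": 0, "yaw": 0}, {"tx": 0, "ty": 0, "tz": 0, "yaw": 0}, {"tx": 0, "ty": 0, "tz": 0, "yaw": 0}]}}

```text
t: 21.55
tcp_pos: [475.0, 87.5, 201.8]
ee_rot: [0.995, 0.097, 0.001, -0.0]
force: [-0.1, 0.5, -0.8]
grip_width: 23.3
finger_force: 47.7
```

```bash
python3 - <<'E'
from h import *
im=look('w12');blobs(im)
s=bot.observe();a=2*np.arctan2(s['ee_rot'][1],s['ee_rot'][0]);x=np.array([np.cos(a),np.sin(a),0])
d=np.array([513.5,94.1,250.3])-(s['tcp_pos']+[0,0,49.5]);print('along',d@x,'left(+)',d@[-x[1],x[0],0],'up',d[2])
print(proj('wrist',[513.5,94.1,250.3],inf('w12')))
E
```

```text
tcp [475.   87.5 201.8] xang 11.09 q [ 9.953e-01  9.660e-02  8.000e-04 -0.000e+00] j [ 0.38  0.14 -0.68  1.77  0.1   1.26 -1.71] t 21.55 F [-0.1  0.5 -0.8]
[([276, 241, 16, 15, 187], [283.6, 247.5])]
[]
along 39.09584106583488 left(+) -0.905658549170222 up -0.9994909066963658
[283.22016282 247.89068859]
```

Emit:
{"api": "arm_command", "payload": {"plan": [{"tx": 1, "ty": 0.09, "tz": 0.05, "yaw": 0}, {"tx": 1, "ty": 0, "tz": 0.05, "yaw": 0}, {"tx": 1, "ty": 0, "tz": 0, "yaw": 0}, {"tx": 0, "ty": 0, "tz": 0, "yaw": 0}, {"tx": 0, "ty": 0, "tz": 0, "yaw": 0}]}}

```text
t: 22.1
tcp_pos: [504.1, 92.5, 199.5]
ee_rot: [0.995, 0.097, -0.0, -0.0]
force: [-0.4, -0.1, -0.8]
grip_width: 23.0
finger_force: 47.7
```

```bash
python3 - <<'E'
from h import *
im=look('w13');blobs(im)
cv2.imwrite('pics/c13.png',cv2.resize(im[200:420,160:400],None,fx=2.5,fy=2.5,interpolation=3))
s=bot.observe();a=2*np.arctan2(s['ee_rot'][1],s['ee_rot'][0]);x=np.array([np.cos(a),np.sin(a),0])
d=np.array([513.5,94.1,250.3])-(s['tcp_pos']+[0,0,49.5]);print('along',d@x,'left(+)',d@[-x[1],x[0],0],'up',d[2])
print(proj('wrist',[513.5,94.1,250.3],inf('w13')))
E
```

```text
tcp [504.1  92.5 199.5] xang 11.13 q [ 9.953e-01  9.700e-02 -4.000e-04 -4.000e-04] j [ 0.35  0.22 -0.68  1.7   0.14  1.27 -1.74] t 22.1 F [-0.4 -0.1 -0.8]
[([251, 303, 22, 18, 298], [261.6, 311.9]), ([290, 305, 20, 15, 265], [299.5, 311.9]), ([272, 326, 19, 14, 212], [281.4, 331.6])]
[([211, 17, 27, 34, 355], [223.3, 34.5]), ([319, 16, 26, 33, 356], [332.1, 32.5]), ([264, 59, 29, 14, 331], [278.1, 65.2])]
along 9.771695603682492 left(+) -0.2063446326045143 up 1.2329979829200681
[280.90696087 331.27434214]
```

View pics/c13.png

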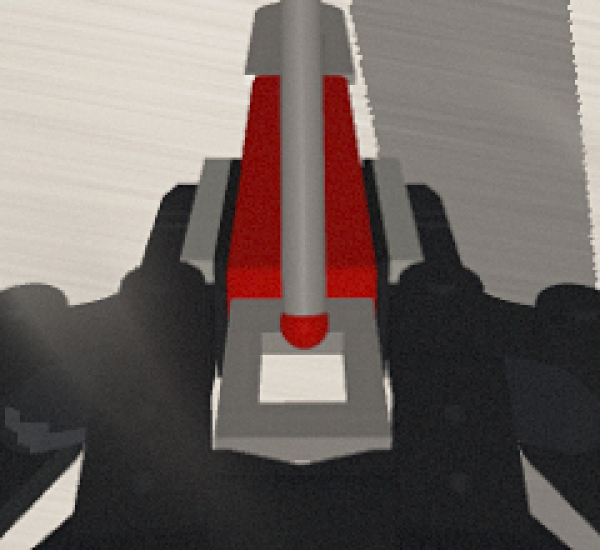

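The tip lies laterally over the slot's centre (crop 304,330 against slot 303,375), still about 10 mm ahead of it. Slide on in small steps.

Emit:
{"api": "arm_command", "payload": {"plan": [{"tx": 0.5, "ty": 0, "tz": -0.08, "yaw": 0}, {"tx": 0.3, "ty": 0, "tz": 0, "yaw": 0}, {"tx": 0.3, "ty": 0, "tz": 0, "yaw": 0}, {"tx": 0.3, "ty": 0, "tz": 0.1, "yaw": 0}, {"tx": 0, "ty": 0, "tz": 0, "yaw": 0}, {"tx": 0, "ty": 0, "tz": 0, "yaw": 0}]}}

```text
t: 22.75
tcp_pos: [517.7, 94.8, 199.3]
ee_rot: [0.995, 0.097, -0.0, -0.0]
force: [-0.3, -0.6, -3.2]
grip_width: 23.6
finger_force: 47.3
```

```bash
cat > chk.py <<'E'
from h import *
s=bot.observe();a=2*np.arctan2(s['ee_rot'][1],s['ee_rot'][0]);x=np.array([np.cos(a),np.sin(a),0])
d=np.array([513.5,94.1,250.3])-(s['tcp_pos']+[0,0,49.5]);al=d@x
print('along',round(al,1),'left(+)',round(d@[-x[1],x[0],0],1),'wire above eye',round(d[2]+.494*min(al,0),1),'F',s['force'].round(1),s['ft_torque'].round(2),'tcp',s['tcp_pos'].round(1),'t',s['t'])
E
python3 chk.py
```

```text
along -4.2 left(+) 0.1 wire above eye -0.6 F [-0.3 -0.6 -3.2] [-0.02 -0.    0.  ] tcp [517.7  94.8 199.3] t 22.75
```

Emit:
{"api": "arm_command", "payload": {"plan": [{"tx": 0, "ty": 0, "tz": 0.1, "yaw": 0}, {"tx": 0, "ty": 0, "tz": 0, "yaw": 0}]}}

```text
t: 22.95
tcp_pos: [517.9, 94.9, 198.8]
ee_rot: [0.995, 0.097, 0.0, -0.0]
force: [0.4, 0.3, -0.4]
grip_width: 22.9
finger_force: 47.4
```

```bash
python3 -c "
import chk
from h import *
im=look('w14');blobs(im);print(bot.observe()['force'])
cv2.imwrite('pics/c14.png',cv2.resize(im[200:420,160:400],None,fx=2.5,fy=2.5,interpolation=3))"
```

```text
along -4.4 left(+) 0.0 wire above eye -0.2 F [ 0.4  0.3 -0.4] [-0.04  0.02 -0.03] tcp [517.9  94.9 198.8] t 22.95
tcp [517.9  94.9 198.8] xang 11.11 q [ 9.953e-01  9.680e-02  3.000e-04 -0.000e+00] j [ 0.33  0.25 -0.68  1.67  0.16  1.28 -1.75] t 22.95 F [ 0.4  0.3 -0.4]
[([293, 264, 8, 5, 15], [295.9, 266.1]), ([260, 268, 5, 7, 12], [262.2, 271.1]), ([262, 296, 5, 8, 15], [264.0, 299.5]), ([291, 297, 5, 7, 12], [292.8, 299.8]), ([251, 305, 21, 16, 283], [261.0, 312.0]), ([289, 304, 21, 16, 282], [298.9, 311.8])]
[([320, 61, 23, 24, 217], [331.0, 73.8]), ([212, 62, 20, 24, 217], [221.6, 73.9]), ([264, 97, 27, 13, 317], [277.3, 103.5])]
[ 0.35072286  0.26670331 -2.45710185]
```

View pics/c14.png

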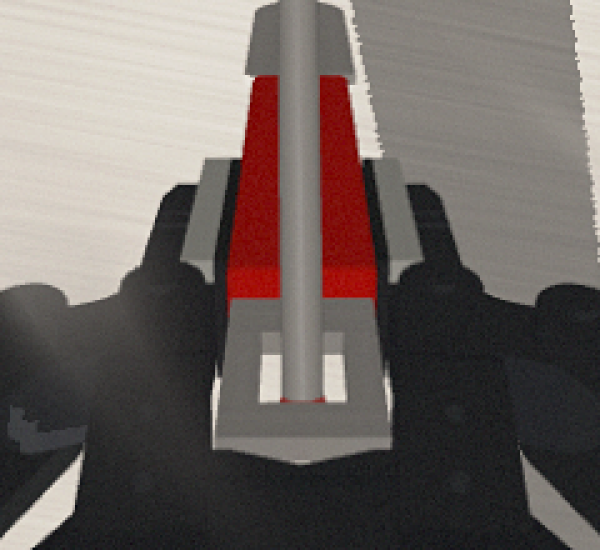

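Crop shows the wire passing into the slot, the red tip just behind the top bar: the eye is on. That was already one picture more than allowed, so I view no more and go on by numbers and force.

Emit:
{"api": "arm_command", "payload": {"plan": [{"tx": 0.3, "ty": 0, "tz": 0.15, "yaw": 0}, {"tx": 0.3, "ty": 0, "tz": 0.15, "yaw": 0}, {"tx": 0.2, "ty": 0, "tz": 0.1, "yaw": 0}, {"tx": 0, "ty": 0, "tz": 0, "yaw": 0}, {"tx": 0, "ty": 0, "tz": 0, "yaw": 0}]}}

```text
t: 23.5
tcp_pos: [525.7, 96.5, 194.6]
ee_rot: [0.995, 0.097, 0.0, -0.0]
force: [1.0, 0.5, -1.3]
grip_width: 23.3
finger_force: 47.4
```

```bash
python3 chk.py
```

```text
along -12.4 left(+) -0.0 wire above eye 0.0 F [ 1.   0.5 -1.3] [-0.01 -0.04  0.01] tcp [525.7  96.5 194.6] t 23.5
```

Emit:
{"api": "arm_command", "payload": {"plan": [{"tx": 0.3, "ty": 0, "tz": 0.15, "yaw": 0}, {"tx": 0.3, "ty": 0, "tz": 0.15, "yaw": 0}, {"tx": 0.2, "ty": 0, "tz": 0.1, "yaw": 0}, {"tx": 0, "ty": 0, "tz": 0, "yaw": 0}, {"tx": 0, "ty": 0, "tz": 0, "yaw": 0}]}}

```text
t: 24.0
tcp_pos: [533.5, 98.0, 190.6]
ee_rot: [0.995, 0.097, -0.0, -0.0]
force: [0.0, -1.0, -1.4]
grip_width: 23.2
finger_force: 47.4
```

Emit:
{"api": "arm_command", "payload": {"plan": [{"tx": 0.3, "ty": 0, "tz": 0.15, "yaw": 0}, {"tx": 0.3, "ty": 0, "tz": 0.15, "yaw": 0}, {"tx": 0.2, "ty": 0, "tz": 0.1, "yaw": 0}, {"tx": 0, "ty": 0, "tz": 0, "yaw": 0}, {"tx": 0, "ty": 0, "tz": 0, "yaw": 0}]}}

```text
t: 24.5
tcp_pos: [541.3, 99.6, 186.6]
ee_rot: [0.995, 0.097, -0.0, -0.0]
force: [0.1, 0.2, -1.4]
grip_width: 23.3
finger_force: 47.5
```

```bash
python3 chk.py
```

```text
along -28.4 left(+) -0.0 wire above eye 0.2 F [ 0.1  0.2 -1.4] [-0.01  0.01 -0.03] tcp [541.3  99.6 186.6] t 24.5
```

Eye is 28 mm past the tip, no contact force. Lower it gently to feel the wire under the top bar.

Emit:
{"api": "arm_command", "payload": {"plan": [{"tx": 0, "ty": 0, "tz": 0.1, "yaw": 0}, {"tx": 0, "ty": 0, "tz": 0.1, "yaw": 0}, {"tx": 0, "ty": 0, "tz": 0, "yaw": 0}, {"tx": 0, "ty": 0, "tz": 0, "yaw": 0}]}}

```text
t: 24.9
tcp_pos: [541.3, 99.5, 184.7]
ee_rot: [0.995, 0.097, 0.0, -0.0]
force: [0.4, 0.6, -1.3]
grip_width: 23.5
finger_force: 47.5
```

Emit:
{"api": "arm_command", "payload": {"plan": [{"tx": 0, "ty": 0, "tz": 0.07, "yaw": 0}, {"tx": 0, "ty": 0, "tz": 0, "yaw": 0}, {"tx": 0, "ty": 0, "tz": 0, "yaw": 0}]}}

```text
t: 25.2
tcp_pos: [541.3, 99.5, 183.9]
ee_rot: [0.995, 0.097, 0.0, -0.0]
force: [0.5, 0.4, 0.2]
grip_width: 23.5
finger_force: 47.5
```

Emit:
{"api": "arm_command", "payload": {"plan": [{"tx": 0, "ty": 0, "tz": 0.05, "yaw": 0}, {"tx": 0, "ty": 0, "tz": 0, "yaw": 0}, {"tx": 0, "ty": 0, "tz": 0, "yaw": 0}]}}

```text
t: 25.5
tcp_pos: [541.3, 99.5, 183.4]
ee_rot: [0.995, 0.097, 0.0, -0.0]
force: [-1.2, 0.7, -2.3]
grip_width: 23.4
finger_force: 47.5
```

Emit:
{"api": "arm_command", "payload": {"plan": [{"tx": 0, "ty": 0, "tz": 0.04, "yaw": 0}, {"tx": 0, "ty": 0, "tz": 0, "yaw": 0}, {"tx": 0, "ty": 0, "tz": 0, "yaw": 0}]}}

```text
t: 25.8
tcp_pos: [541.3, 99.5, 183.0]
ee_rot: [0.995, 0.097, 0.0, -0.0]
force: [-0.2, 0.6, -1.5]
grip_width: 22.8
finger_force: 47.5
```

Emit:
{"api": "arm_command", "payload": {"plan": [{"tx": 0, "ty": 0, "tz": 0, "yaw": 0}, {"tx": 0, "ty": 0, "tz": 0, "yaw": 0}, {"tx": 0, "ty": 0, "tz": 0, "yaw": 0}, {"tx": 0, "ty": 0, "tz": 0, "yaw": 0}, {"tx": 0, "ty": 0, "tz": 0, "yaw": 0}, {"tx": 0, "ty": 0, "tz": 0, "yaw": 0}, {"tx": 0, "ty": 0, "tz": 0, "yaw": 0}, {"tx": 0, "ty": 0, "tz": 0, "yaw": 0}], "jaw": 0.35}}

```text
t: 26.6
tcp_pos: [541.3, 99.5, 183.0]
ee_rot: [0.995, 0.097, 0.0, -0.0]
force: [-0.8, -0.4, 0.0]
grip_width: 55.7
finger_force: 0.0
```

```bash
python3 - <<'E'
import chk
from h import *
im=look('w15',['eye','red_spreader']);blobs(im)
# yellow collar pos vs; compare eye expected
s=bot.observe();print(proj('wrist',s['tcp_pos']+[0,0,49.5]).round(0),s['grip_width'])
E
```

```text
along -28.3 left(+) 0.1 wire above eye 3.8 F [-0.8 -0.4  0. ] [ 0.02 -0.02 -0.01] tcp [541.3  99.5 183. ] t 26.6
tcp [541.3  99.5 183. ] xang 11.11 q [ 0.9953  0.0968  0.     -0.    ] j [ 0.3   0.32 -0.67  1.63  0.21  1.26 -1.78] t 26.6 F [-0.8 -0.4  0. ]
eye [([250.0, 210.0, 71.0, 168.0], 0.73)]
red_spreader [([246.0, 212.0, 70.0, 164.0], 0.62)]
[]
[]
[280. 351.] 55.54362568658598
```

Emit:
{"api": "arm_command", "payload": {"plan": [{"tx": 0, "ty": 0, "tz": -1, "yaw": 0}, {"tx": 0, "ty": 0, "tz": -2, "yaw": 0}, {"tx": 0, "ty": 0, "tz": -3, "yaw": 0}, {"tx": 0, "ty": 0, "tz": -4, "yaw": 0}, {"tx": 0, "ty": 0, "tz": -4.5, "yaw": 0}, {"tx": -1.5, "ty": 0, "tz": -4, "yaw": 0}, {"tx": -4, "ty": 0, "tz": -1, "yaw": 0}, {"tx": -4, "ty": 0, "tz": 0, "yaw": 0}, {"tx": 0, "ty": 0, "tz": 0, "yaw": 0}, {"tx": 0, "ty": 0, "tz": 0, "yaw": 0}]}}

```text
t: 27.75
tcp_pos: [447.7, 81.0, 379.3]
ee_rot: [0.995, 0.096, 0.001, 0.001]
force: [0.7, 0.4, -1.4]
grip_width: 55.5
finger_force: 0.0
```

```bash
python3 - <<'E'
from h import *
for k in('w16','w17'):
    im=look(k,['red_spreader','eye','ladle','turner'] if k=='w17' else []);blobs(im)
i=inf('w16')
for z,r in((249,115),(236,86),(210,28)):
    a=np.radians(191.2);print(r,proj('wrist',[622.5+r*np.cos(a),116+r*np.sin(a),z],i).round(0))
m=im.astype(int);k=(m[...,2]>90)&(m[...,1]<60)&(m[...,0]<60);n,l,s,c=cv2.connectedComponentsWithStats(k.astype(np.uint8));print([(s[j].tolist(),c[j].round().tolist()) for j in range(1,n) if s[j,4]>25])
sc=bot.camera('scene');cv2.imwrite('pics/s16.png',sc)
m=sc.astype(int);k=(m[...,2]>90)&(m[...,1]<60)&(m[...,0]<60);n,l,s,c=cv2.connectedComponentsWithStats(k.astype(np.uint8));print('scene',[(s[j].tolist()) for j in range(1,n) if s[j,4]>8 and s[j,1]<300])
print([proj('scene',[536,99,z]).round() for z in(232,215,130,45)])
print('scene rs',[(b['bbox'],b['conf']) for b in bot.boxes_of('scene','red_spreader')[:3]])
E
```

```text
tcp [447.7  81.  379.3] xang 11.07 q [9.953e-01 9.640e-02 1.300e-03 9.000e-04] j [ 0.42  0.01 -0.67  1.49  0.01  1.64 -1.63] t 27.75 F [ 0.7  0.4 -1.4]
[([469, 0, 20, 4, 52], [478.2, 0.9]), ([284, 82, 9, 2, 13], [287.8, 82.6]), ([284, 92, 8, 3, 15], [287.4, 92.6])]
[([249, 0, 11, 12, 67], [254.3, 5.0]), ([297, 0, 10, 12, 60], [301.6, 4.8]), ([273, 16, 12, 7, 67], [278.0, 18.6]), ([18, 144, 52, 19, 123], [47.1, 150.3]), ([0, 157, 3, 24, 47], [0.6, 168.3]), ([57, 163, 19, 41, 103], [70.2, 185.1])]
tcp [448.3  81.  378.8] xang 11.07 q [9.953e-01 9.650e-02 7.000e-04 3.000e-04] j [ 0.42  0.01 -0.67  1.49  0.01  1.64 -1.63] t 27.8 F [-0.   0.2 -1. ]
red_spreader [([536.0, 201.0, 24.0, 20.0], 0.63), ([264.0, 81.0, 31.0, 20.0], 0.61), ([470.0, 128.0, 90.0, 113.0], 0.28)]
eye [([269.0, 83.0, 27.0, 17.0], 0.81)]
ladle [([173.0, 29.0, 60.0, 67.0], 0.9)]
turner [([326.0, 28.0, 60.0, 57.0], 0.64), ([152.0, 2.0, 257.0, 128.0], 0.49)]
[([468, 0, 22, 4, 59], [478.5, 1.1])]
[([249, 0, 11, 12, 69], [254.1, 5.1]), ([298, 0, 9, 12, 63], [301.9, 5.0]), ([273, 17, 12, 6, 65], [278.4, 19.3]), ([19, 144, 57, 61, 228], [57.8, 168.0]), ([0, 156, 3, 25, 54], [0.7, 168.4])]
115 [279. 130.]
86 [279.  93.]
28 [279.  23.]
[([413, 0, 79, 33, 1477], [447.0, 13.0]), ([15, 3, 24, 42, 228], [30.0, 27.0]), ([283, 82, 12, 3, 34], [288.0, 83.0]), ([267, 91, 9, 7, 49], [271.0, 94.0]), ([284, 92, 10, 6, 60], [288.0, 94.0]), ([276, 123, 8, 7, 47], [280.0, 126.0])]
scene [[291, 41, 1, 21, 21], [337, 51, 20, 8, 20], [366, 62, 12, 5, 12], [363, 147, 12, 5, 22], [431, 157, 57, 36, 1062], [294, 160, 8, 15, 56], [288, 234, 22, 54, 764], [335, 255, 59, 53, 1134], [308, 261, 1, 15, 15]]
[array([296., 155.]), array([296., 160.]), array([295., 183.]), array([295., 204.])]
scene rs [([293.3, 172.8, 7.9, 59.3], 0.61), ([293.6, 153.6, 9.6, 21.8], 0.53), ([156.9, 246.8, 57.4, 69.7], 0.52)]
```

Emit:
{"api": "arm_command", "payload": {"plan": [{"tx": 0, "ty": 0, "tz": 0, "yaw": 0}, {"tx": 0, "ty": 0, "tz": 0, "yaw": 0}, {"tx": 0, "ty": 0, "tz": 0, "yaw": 0}, {"tx": 0, "ty": 0, "tz": 0, "yaw": 0}, {"tx": 0, "ty": 0, "tz": 0, "yaw": 0}, {"tx": 0, "ty": 0, "tz": 0, "yaw": 0}, {"tx": 0, "ty": 0, "tz": 0, "yaw": 0}, {"tx": 0, "ty": 0, "tz": 0, "yaw": 0}, {"tx": 0, "ty": 0, "tz": 0, "yaw": 0}, {"tx": 0, "ty": 0, "tz": 0, "yaw": 0}, {"tx": 0, "ty": 0, "tz": 0, "yaw": 0}, {"tx": 0, "ty": 0, "tz": 0, "yaw": 0}]}}

```text
t: 29.35
tcp_pos: [448.1, 81.2, 378.0]
ee_rot: [0.995, 0.097, 0.0, -0.0]
force: [0.2, -0.2, -0.1]
grip_width: 55.9
finger_force: 0.0
```

```bash
python3 - <<'E'
from h import *
im=look('w18',['eye'])
m=im.astype(int);k=(m[...,2]>90)&(m[...,1]<60)&(m[...,0]<60);n,l,s,c=cv2.connectedComponentsWithStats(k.astype(np.uint8));print([(s[j].tolist()) for j in range(1,n) if s[j,4]>25])
print(bot.hand_in())
E
```

```text
tcp [448.1  81.2 378. ] xang 11.11 q [ 0.9953  0.0968  0.     -0.    ] j [ 0.42  0.01 -0.67  1.49  0.01  1.64 -1.63] t 29.35 F [ 0.2 -0.2 -0.1]
eye [([268.0, 81.0, 31.0, 19.0], 0.78)]
[[414, 0, 79, 32, 1453], [14, 2, 25, 42, 223], [267, 81, 10, 6, 31], [284, 81, 10, 3, 30], [267, 89, 10, 8, 58], [284, 91, 10, 6, 59], [277, 123, 8, 7, 45]]
the job is handed in; nothing more can be done
None
```

The job is handed in at about 29 s: hook a points to the front within about 1° of the yellow mark, and the red spreader hangs free on it by its eye, about 28 mm past the tip; I viewed 11 pictures, one over the limit of 10.

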